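Load a slide carrier under the flip-up cover of a blue-light viewer

TASK

Take the clear slide box off the viewer's amber cover and set it down flat on the bench, then swing the cover up and over until it stays open by itself. Lay the black slide carrier flat and lengthwise on the blue window, wholly inside the window's edges, then swing the cover back and lower it gently until it is fully shut. Leave everything else standing where it is.

Things in the scene. Friction and masses are not known exactly. Their poses are not given: they have to be found in the camera images.
- viewer: blue-light slide viewer, fixed to the bench: white box 170 mm deep (its x) x 230 mm wide (its y), deck 64 mm above the bench, controls on its front, which faces its -x. Origin at the centre of its underside, on the bench top (z = 0).
- window_mid (a point): centre of the lit blue window in the viewer's deck, on its surface, 66.5 mm above the bench; axes as the viewer's. The window measures 94 mm (x) x 190 mm (y) and stands 2.5 mm proud of the deck; nothing else rises from the deck but the two hinge brackets at the back
- viewer_hinge (a point): mid-point of the cover's hinge axis, which runs along the viewer's y, 88 mm above the bench and 80 mm behind the viewer's origin
- cover (a joint): angle (rad) of the transparent amber cover: 0 shut, grows as its front edge rises, 1.85 leaning back against its stop. The cover (147 x 214 mm, 0.35 kg, turned-down edges that rest round the window when shut, top face 88 mm above the bench) has a nearly free hinge: released before about 1.65 it falls shut, beyond that it falls back on the stop and stays. Shut, it leaves 17 mm above the window
- cover_bar (a point): middle of the cover's black handle, a round bar 12 mm thick and 85 mm long that runs parallel to the hinge, 193 mm from the hinge axis (4 mm below the axis when shut), its centre 38 mm in front of the cover's front edge, held there by two arms. Axes turn with the cover; shut, they are the viewer's
- carrier_mid (a point): centre of the slide carrier, a black open frame that holds two glass slides end to end, 164 mm (x) x 44 mm (y) x 14 mm high, about 0.09 kg, lying flat on the bench in front of the viewer or behind it. The point is half-way up (7 mm)
- slide_box_mid (a point): centre of the clear closed slide box with a paper label, 36 mm (x) x 78 mm (y) x 23 mm high, about 0.06 kg, left lying on the shut cover; the point is half-way up. The bench heads 30 degrees right of straight ahead: along that heading its top begins 0.40 m from the robot's base axis at the face of a ledge 0.14 m high; across, it reaches from 0.24 m right (tall partition) to 0.45 m left (free edge)
- label_tape: bystander: roll of tan label tape lying flat, 98 mm across, 25 mm high; origin at the centre of its underside
- oil_dropper: bystander: amber dropper bottle, 33 mm across, 102 mm high; origin at the centre of its underside
- timer: bystander: white timer with three buttons, 66 x 66 x 24 mm; origin at the centre of its underside
- flask: bystander: conical flask with green culture and a stopper, 72 mm across, 123 mm high; origin at the centre of its underside
- beaker: bystander: glass beaker with green contents, 94 mm across, 112 mm high; origin at the centre of its underside
- sharps_canister: bystander: yellow canister with a blue cap, 69 mm across, 168 mm high; origin at the centre of its underside
- jar_1: bystander: clear sample jar with a red lid, 68 mm across, 67 mm high; origin at the centre of its underside

How it is judged (in metres and radians):
On the way, in this order (a step that is already met when the one before it is completed fails the run):
1. the slide box lies flat on the bench, let go, with the cover still shut (height (world z) of slide_box_mid below 0.018 m and angle between slide_box_mid's own z axis and vertical below 0.1 rad and value of joint cover below 0.1 rad and contact force between the fingers and anything else below 0.05 N), for 0.2 s.
2. the cover stands open by itself, leaning back past its balance point, untouched (value of joint cover above 1.75 rad and contact force between the fingers and anything else below 0.05 N and contact force between the arm and viewer below 0.05 N), for 0.4 s.
3. the carrier lies flat and lengthwise inside the window, let go, with the cover still open (x of carrier_mid in the frame of window_mid between -0.0245 and 0.0245 m and y of carrier_mid in the frame of window_mid between -0.0125 and 0.0125 m and z of carrier_mid in the frame of window_mid below 0.01 m and angle between carrier_mid's own z axis and vertical below 0.06 rad and angle between the x axis of carrier_mid and the y axis of window_mid, either way round below 0.1 rad and value of joint cover above 1.75 rad and contact force between the fingers and anything else below 0.05 N), for 0.2 s.
At the end, for the whole second after the job is handed in: the cover is fully shut (under 0.03 rad) over the carrier, which lies flat and lengthwise on the blue window, inside its edges (centre within 24 mm across and 12 mm along the window, within 0.1 rad of lengthwise); the slide box lies flat, right way up, on the bench; nothing is held (height (world z) of slide_box_mid below 0.018 m and angle between slide_box_mid's own z axis and vertical below 0.1 rad and x of carrier_mid in the frame of window_mid between -0.0245 and 0.0245 m and y of carrier_mid in the frame of window_mid between -0.0125 and 0.0125 m and z of carrier_mid in the frame of window_mid below 0.01 m and angle between carrier_mid's own z axis and vertical below 0.06 rad and angle between the x axis of carrier_mid and the y axis of window_mid, either way round below 0.1 rad and value of joint cover below 0.03 rad and contact force between the fingers and anything else below 0.05 N and velocity of joint cover between -0.05 and 0.05 rad/s); the robot touches nothing.
It fails at once if the cover is lifted while the slide box is still on it (value of joint cover above 0.15 rad and height (world z) of slide_box_mid above 0.06 m).
It fails at once if the cover slams shut (over 3 rad/s near its seat) (value of joint cover below 0.3 rad and velocity of joint cover below -3 rad/s).
It fails at once if a bystander is shifted by more than 25 mm or knocked over (distance of any of label_tape, oil_dropper, timer, flask, beaker, sharps_canister, jar_1 from where it was at the start of the episode above 0.025 m or angle between any of label_tape, oil_dropper, timer, flask, beaker, sharps_canister, jar_1's own z axis and vertical above 0.35 rad).
It also fails if it takes over 70 s, if anything falls off the work surface, if the arm or the gripper's body presses on something with over 40 N, if the wrist force passes 120 N, or if a joint passes its speed limit or range.

ROBOT

A 6-joint arm with a two-finger parallel gripper is mounted at the origin on a cart in front of the work surface, level with it; the furniture and walls round the work are solid. World frame = base frame: x ahead of the robot, y to its left, z up, the work surface at z = 0. Lengths are in mm, angles in degrees, forces in N, time in s.
With the tool pointing down it reaches from about 350 to 850 mm from the base axis. Payload 8.1 kg.
Tool frame: the origin (TCP) lies between the finger pads; the fingertips stand 22 mm ahead of it and the grasp point (between the pads) lies 3 mm ahead of it; z points along the fingers, y is the line along which they close (so a half turn about z gives the same grasp; the last joint's range is limited). The gripper opens to 85 mm and grips with 20 to 120 N. Pads are 22 mm wide; open, the fingers measure 114 mm over their backs; the gripper's body (76 mm by 85 mm) begins 54 mm behind the grasp point. The pads swing forward as they close: fully open they stand 13 mm farther back than shut.
Start: joints at [64.034, 7.471, 85.268, -0, 87.261, -4.893], TCP at [215.717, 559.885, 253.292] pointing down, gripper open.
Joint ranges: [-169.43, 169.43], [-51.17, 129.36], [1.28, 143.12], [-76.62, 256.62], [0, 156.53], [-152.29, 152.29]. Speed limits (degrees/s): [136.94, 136.94, 159.86, 180, 180, 180].

INTERFACE

Orientations are given as [roll, pitch, yaw] about the fixed x, y, z axes, in that order (R = Rz(yaw) Ry(pitch) Rx(roll)).
In Python, from bench import sense, snapshot, calibration, hand_in gives the robot as it stands.
- The arm moves only by the shell command python3 -m crank 'ROWS' [FORCE]. ROWS is JSON, a list of rows, each a list of 5 numbers: the shift along the tool's x, y, z in cm, then the turn about the tool's z in rad, then the finger opening in cm, from 0 to 8.54. A call has 1 to 20 rows; each row is the pose to reach, as a shift and turn from the pose commanded when the call began, along the tool's axes at that moment; what a row does not reach only later rows make up. A row lasts 1/10 s, in which the tool goes at most 50 mm and 8.59 degrees, less where a joint would pass 70% of its speed; a pose out of reach is approached as far as the arm can. A call with a gripper value outside its range is refused whole. The fingers move at their own pace and stop on an object; FORCE is the grip in N (left out, the last holds). Time passes only in rows, so rows that repeat a pose let the fingers close. It gives the time, the measured TCP pose, the force, the opening and the grip force at its end, in the units of the state.
- sense(): the state, without advancing time (a new reading comes with each control period).
- snapshot(name): name is "scene" or "top"; returns (picture, depth): 384x512x3 uint8, red, green, blue; 384x512 float32, mm along the optical axis (not along the pixel's ray), 0 where there is no reading.
- calibration(name): a dict with "fovy" (degrees; the focal length in pixels is half the picture's height over the tangent of half this angle, whatever the lens; pixels are square), "cx", "cy" (the principal point, pixels), "rvec" (rotation vector, rad) and "tvec" (3), from world to camera coordinates, as OpenCV has them. Camera axes: x right, y down, z forward; pixel columns grow to the right and rows downward; lengths in mm; the calibration is good to about 2 mm. A picture is of the moment at which its call begins. calibration takes no time and is no camera call.
- hand_in(): hands the job in; it is judged then, once.
The state is a dict: "time": time; "joint_pos": joint angles; "qd": joint speeds; "joint_efforts": joint torques, N m; "tool_pos": TCP position; "tcp_rot": TCP orientation; "ft_force": force on the tool from outside, world axes, zero at the start; "wrist_torque": the same for the moment, N m; "finger_gap": finger opening in mm; "grip_force": force on a finger pad.
Only numpy, scipy, OpenCV 4.12 (cv2) and the standard library are available. Lean on these libraries where they do the work, as an engineer would, in place of code of your own. Each camera call takes 0.05 s, during which the arm holds its last target. There are 200 camera calls.

## Working session

There is one attempt and no reset: what is moved stays moved. The work goes in short steps, Python scripts to look and compute and a shell command to move; the robot and the scene stay as the last step left them, time stands still between calls to the robot, and variables do not carry over. Pictures are saved under pics/ and viewed, at most 10 in all, crops included, and the job is handed in when it is done.

```bash
ls; mkdir -p pics; cat > h.py <<'E'
import numpy as np, cv2
from bench import sense, snapshot, calibration
def cam(n):
    c=calibration(n); R=cv2.Rodrigues(np.array(c["rvec"],float))[0]; t=np.array(c["tvec"],float).ravel()
    return R,t,192/np.tan(np.radians(c["fovy"]/2)),c["cx"],c["cy"]
def cloud(n,d):
    R,t,f,cx,cy=cam(n); v,u=np.indices(d.shape)
    p=np.stack([(u-cx)/f*d,(v-cy)/f*d,d],-1)
    return (p-t)@R
def ray(n,u,v,z):
    R,t,f,cx,cy=cam(n); o=-R.T@t; r=R.T@np.array([(u-cx)/f,(v-cy)/f,1]); return o+r*(z-o[2])/r[2]
def save(n,name):
    p,d=snapshot(n); cv2.imwrite(f"pics/{name}.png",cv2.resize(p[:,:,::-1],(800,600),interpolation=cv2.INTER_CUBIC)); np.save(f"pics/{name}.npy",d); cv2.imwrite(f"pics/{name}_raw.png",p[:,:,::-1]); return p,d
E
python3 - <<'E'
from h import *
for n in("scene","top"):
    save(n,n+"0"); R,t,f,cx,cy=cam(n); print(n,-R.T@t,R[2],f,cx,cy)
print(sense())
E
```

```text
pics
scene [1020.73158713  -19.91435302  853.78445441] [-0.52877275 -0.16222378 -0.83311633] 352.91236893885133 253.7660255157142 188.29230164419548
top [ 486.19401578 -189.4001996  1397.60702563] [ 0.05862252  0.00696396 -0.99825593] 419.13214338280966 260.93967293130817 190.26308599360317
{'time': 0.1, 'joint_pos': array([ 6.40321624e+01,  7.51062447e+00,  8.53243668e+01,  6.16546846e-04,
        8.72618065e+01, -4.89209997e+00]), 'qd': array([ 0.08349305, -0.09779911, -0.183535  ,  0.00769207,  0.00873216,
        0.05537768]), 'joint_efforts': array([ 7.31313412e-04, -5.70952570e+01, -5.01940155e+01, -2.86544746e-04,
        8.30878504e-03,  5.56414375e-05]), 'tool_pos': array([215.52188476, 559.45464659, 252.33821633]), 'tcp_rot': array([-1.79903607e+02, -8.86841115e-03,  1.58924225e+02]), 'ft_force': array([ 0.7935357 ,  0.5772428 , -0.84296339]), 'wrist_torque': array([-0.00195836, -0.02218166, -0.07844894]), 'grip_force': 0.0, 'finger_gap': 85.29320649528587}
```

View pics/scene0.png

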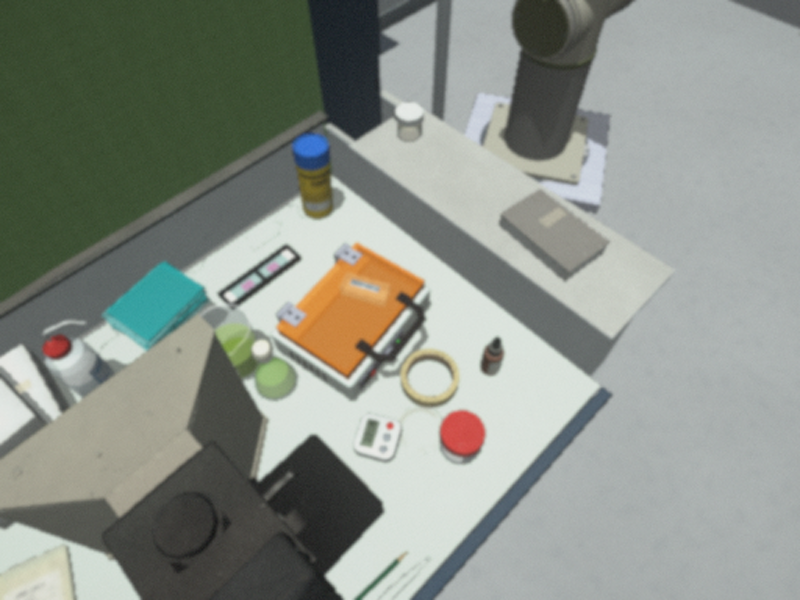

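View pics/top0.png

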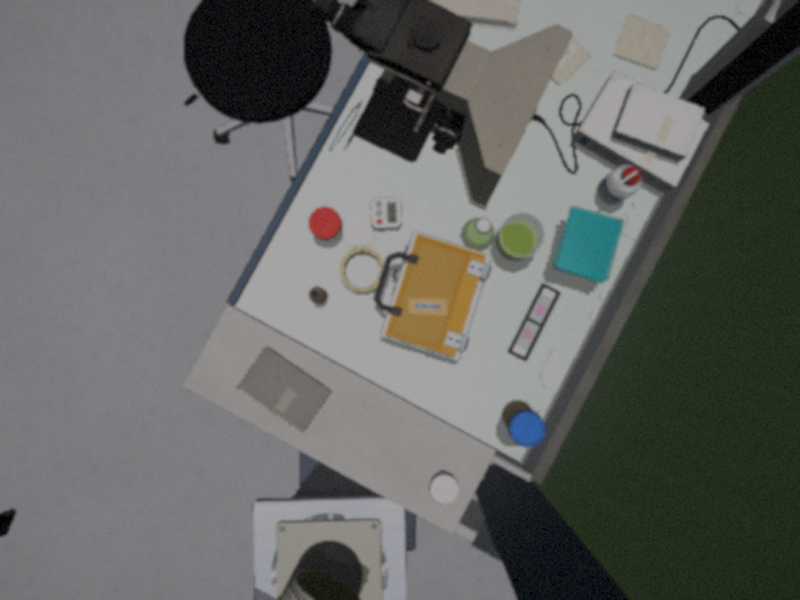

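The scene view shows the viewer with its handle toward the free edge, tape at (430,377), timer, jar, dropper and flask around it. The top view shows cover corners near (415,235), (487,255), (460,357), (387,340), the box label at (428,306), the carrier from (548,290) to (520,355), and the handle bar at (383,282).

```bash
python3 - <<'E'
from h import *
p=cv2.imread("pics/top0_raw.png"); d=np.load("pics/top0.npy"); h=cv2.cvtColor(p,cv2.COLOR_BGR2HSV)
P=cloud("top",d)
m=((h[...,0]>8)&(h[...,0]<24)&(h[...,1]>150)).astype(np.uint8)
m[:,:240]=0;m[:140]=0;m[235:]=0
print("cover depth z",np.median(P[m>0][:,2]))
def rect(m,z):
    c=max(cv2.findContours(m,0,2)[0],key=cv2.contourArea)
    w=np.array([ray("top",*q[0],z)[:2] for q in c],np.float32)
    return cv2.minAreaRect(w),cv2.boxPoints(cv2.minAreaRect(w)).round(0).tolist()
print("cover",rect(cv2.morphologyEx(m,cv2.MORPH_CLOSE,np.ones((15,15))),88))
k=(h[...,2]<70).astype(np.uint8); kk=k.copy(); kk[:]=0; kk[178:235,320:362]=k[178:235,320:362]
print("carrier",rect(cv2.morphologyEx(kk,cv2.MORPH_CLOSE,np.ones((9,9))),14))
kk[:]=0; kk[160:205,238:268]=k[160:205,238:268]
print("handle",rect(kk,88))
# box: depth above cover
for x,y,n in [(428,306,'label'),(420,300,'l2'),(383,282,'bar'),(436,270,'cov'),(535,320,'carrier gap'),(387,213,'timer'),(325,223,'jar'),(362,270,'tape'),(318,296,'drop'),(478,232,'flask'),(518,240,'beaker'),(526,428,'can'),(588,243,'teal'),(490,180,'armrest'),(480,268,'brk'),(455,340,'brk2'),(390,150,'mic')]:
    u,v=int(x*.64),int(y*.64); print(n,P[v,u].round(0))
a=p[145:235,235:365]; cv2.imwrite("pics/crop1.png",cv2.resize(a,(780,540),interpolation=cv2.INTER_CUBIC))
z=P[...,2]; b=(z>95)&(m>0); print(b.sum(),P[b].mean(0) if b.any() else 0)
E
```

```text
cover depth z 88.35994191258253
cover (((567.3592529296875, -234.54515075683594), (137.72772216796875, 206.64865112304688), 70.72834777832031), [[447.0, -265.0], [642.0, -334.0], [688.0, -204.0], [493.0, -135.0]])
carrier (((432.6363525390625, -419.0315246582031), (0.0, 0.0), 0.0), [[433.0, -419.0], [433.0, -419.0], [433.0, -419.0], [433.0, -419.0]])
handle (((596.8935546875, -153.25563049316406), (55.97386932373047, 119.1751480102539), 70.87488555908203), [[531.0, -160.0], [644.0, -199.0], [662.0, -146.0], [550.0, -107.0]])
label [ 546. -217.  112.]
l2 [ 556. -202.  112.]
bar [ 597. -131.   84.]
cov [ 619. -239.   85.]
carrier gap [ 514. -447.    5.]
timer [ 748. -139.   22.]
jar [725. -15.  66.]
tape [633. -81.  -2.]
drop [573.   2.  81.]
flask [ 688. -320.  116.]
beaker [ 678. -409.   56.]
can [ 311. -392.  162.]
teal [ 660. -539.  107.]
armrest [ 762. -334.  234.]
brk [ 619. -326.   90.]
brk2 [ 477. -271.   91.]
mic [ 841. -154.  166.]
16 [ 533.43801459 -208.63804782  909.61795481]
```

View pics/crop1.png

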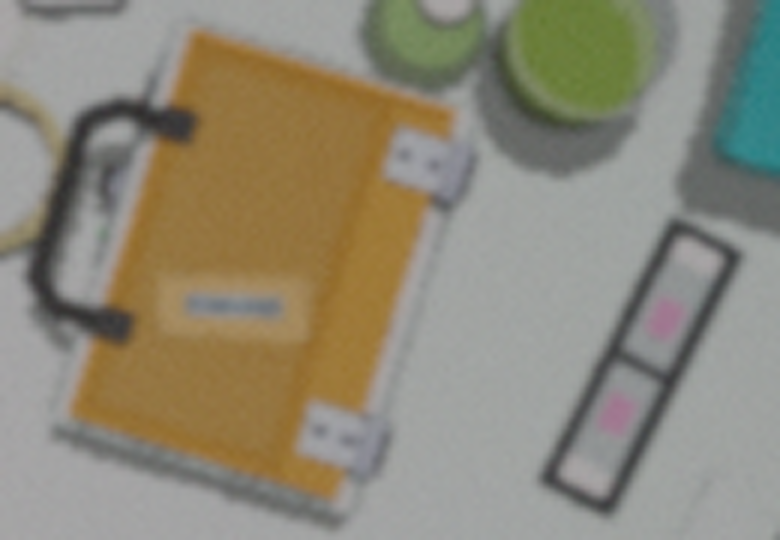

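The crop shows the box label at (235,305), hinges at (430,165)/(340,435), bar axis at about (60,210), and carrier corners (675,220), (740,255), (607,512), (545,480).

```bash
python3 - <<'E'
from h import *
p=cv2.imread("pics/top0_raw.png"); ds=[snapshot("top")[1] for _ in range(4)]; d=np.median(ds,0)
P=cloud("top",d); z=P[...,2]
def mar(m,off=0):
    n,l,s,c=cv2.connectedComponentsWithStats(m.astype(np.uint8)); i=1+np.argmax(s[1:,4]); q=P[l==i]
    r=cv2.minAreaRect(q[:,:2].astype(np.float32)); return s[i],np.median(q,0).round(1),q.mean(0).round(1),r,cv2.boxPoints(r).round().tolist()
w=np.zeros(z.shape,bool); w[180:215,250:295]=1
print("box",mar(w&(z>101)&(z<130)))
w[:]=0; w[145:235,240:315]=1
print("cover+box z",mar(w&(z>80)&(z<130)))
w[:]=0; w[175:235,322:362]=1
g=p.max(2); print("g pct",np.percentile(g[w],[1,5,10,30]))
m=w&(g<120)
s=mar(m); print("carrier",s)
m2=cv2.morphologyEx(m.astype(np.uint8),cv2.MORPH_CLOSE,np.ones((11,11)));c=max(cv2.findContours(m2,0,2)[0],key=cv2.contourArea)
print(cv2.minAreaRect(np.array([ray("top",*q[0],10)[:2] for q in c],np.float32)))
for x,y in [(675,220),(740,255),(607,512),(545,480)]: print(ray("top",235+x/6,145+y/6,10).round(1))
for nm,x,y in [("barA",83,125),("barB",42,285),("hingeA",456,165),("hingeB",370,440),("armA",190,125),("armB",125,325)]: print(nm,ray("top",235+x/6,145+y/6,88).round(1))
E
```

```text
box (array([261, 191,  26,  12, 269], dtype=int32), array([ 543.2, -219.5,  111.3]), array([ 543.2, -217.9,  111.1]), ((541.5811157226562, -218.3927001953125), (76.8055648803711, 33.69235610961914), 88.28289031982422), [[524.0, -256.0], [557.0, -257.0], [560.0, -181.0], [526.0, -180.0]])
cover+box z (array([ 240,  150,   74,   79, 3512], dtype=int32), array([ 569.3, -231.7,   88.8]), array([ 567.7, -230.5,   90.5]), ((571.615966796875, -220.9850311279297), (207.48553466796875, 213.71849060058594), 70.64251708984375), [[436.0, -283.0], [638.0, -354.0], [707.0, -159.0], [505.0, -88.0]])
g pct [ 73.99  84.   102.   148.  ]
carrier (array([325, 181,  34,  50, 331], dtype=int32), array([ 508.2, -444.4,   13.8]), array([ 508.7, -444.4,   12.6]), ((508.89605712890625, -445.5322570800781), (48.32981491088867, 167.64820861816406), 61.079795837402344), [[424.0, -426.0], [571.0, -507.0], [594.0, -465.0], [447.0, -384.0]])
((524.9503173828125, -452.8643798828125), (48.615806579589844, 203.36004638671875), 62.22869873046875)
[ 587.4 -467.4   10. ]
[ 567.  -502.3   10. ]
[ 428.  -423.4   10. ]
[ 446.5 -390.1   10. ]
barA [ 641.1 -144.6   88. ]
barB [ 557.9 -120.8   88. ]
hingeA [ 614.1 -338.8   88. ]
hingeB [ 472.1 -288.9   88. ]
armA [ 639.4 -200.6   88. ]
armB [ 535.7 -163.5   88. ]
```

```bash
cat >> h.py <<'E'
def to(x,y,z,yaw):
    s=sense(); p=np.array(s["tool_pos"]); w=np.radians(s["tcp_rot"][2]); d=np.array([x,y,z])-p
    c,sn=np.cos(w),np.sin(w); t=(s["tcp_rot"][2]-yaw+180)%360-180
    print("t",round(s["time"],2),"from",p.round(1),"cm",np.round([ (c*d[0]+sn*d[1])/10,(sn*d[0]-c*d[1])/10,-d[2]/10],2),"turn",round(np.radians(t),3))
E
python3 - <<'E'
from h import *
c=[ray("top",235+x/6,145+y/6,111) for x,y in [(163,268),(318,288),(308,345),(158,337)]]
print(np.round(c,1)); e=c[1]-c[0]; print(np.degrees(np.arctan2(e[1],e[0]))); e=c[2]-c[3]; print(np.degrees(np.arctan2(e[1],e[0])),np.mean(c,0))
to(542,-218,180,87)
E
```

```text
[[ 563.5 -184.3  111. ]
 [ 550.8 -263.3  111. ]
 [ 521.8 -257.2  111. ]
 [ 528.2 -180.6  111. ]]
-99.11757311622875
-94.79214655873737 [ 541.05731297 -221.32967095  111.        ]
t 0.3 from [215.6 559.7 252.9] cm [-58.42 -60.84   7.29] turn 1.255
```

```bash
python3 -m crank '[[-58.4,-60.9,0,1.27,7],[-58.4,-60.9,0,1.27,7],[-58.4,-60.9,0,1.27,7],[-58.4,-60.9,0,1.27,7],[-58.4,-60.9,0,1.27,7],[-58.4,-60.9,0,1.27,7],[-58.4,-60.9,0,1.27,7],[-58.4,-60.9,0,1.27,7],[-58.4,-60.9,0,1.27,7],[-58.4,-60.9,0,1.27,7],[-58.4,-60.9,0,1.27,7],[-58.4,-60.9,0,1.27,7],[-58.4,-60.9,0,1.27,7],[-58.4,-60.9,0,1.27,7],[-58.4,-60.9,0,1.27,7],[-58.4,-60.9,0,1.27,7],[-58.4,-60.9,0,1.27,7],[-58.4,-60.9,4,1.27,7],[-58.4,-60.9,7,1.27,7],[-58.4,-60.9,8,1.27,7]]' 25
python3 -c "
from h import *
to(542,-219,118,86)"
```

```text
time: 2.3
tool_pos: [539.5, -217.8, 168.9]
tcp_rot: [-179.7, -0.1, 86.1]
ft_force: [-0.4, 0.3, -1.3]
finger_gap: 69.6
grip_force: 0.0
t 2.3 from [ 539.5 -217.8  168.9] cm [-0.11  0.26  5.09] turn 0.002
```

```bash
python3 -m crank '[[-0.1,0.2,3,0,7],[-0.1,0.2,5,0,6],[-0.1,0.2,5.4,0,5],[-0.1,0.2,5.4,0,3],[-0.1,0.2,5.4,0,3],[-0.1,0.2,5.4,0,3],[-0.1,0.2,5.4,0,3],[-0.1,0.2,5.4,0,3],[-0.1,0.2,5.4,0,3]]' 25
python3 -c "
from h import *
to(635,75,220,86)"
```

```text
time: 3.2
tool_pos: [544.2, -219.8, 120.5]
tcp_rot: [179.9, 0.0, 86.2]
ft_force: [-0.9, 0.1, 6.4]
finger_gap: 31.6
grip_force: 28.7
t 3.2 from [ 544.2 -219.8  120.5] cm [30.02  7.08 -9.95] turn 0.003
```

```bash
python3 - <<'E'
from h import *
print(sense()['tool_pos'],sense()['finger_gap'],sense()['ft_force'])
p,d=save("scene","s1"); cv2.imwrite("pics/s1c.png",cv2.resize(p[120:300,130:320,::-1],(634,600),interpolation=cv2.INTER_CUBIC))
E
```

```text
[ 544.24380413 -219.77633328  120.47391548] 31.61812718063199 [-0.90641221  0.07815872  6.39073136]
```

View pics/s1c.png

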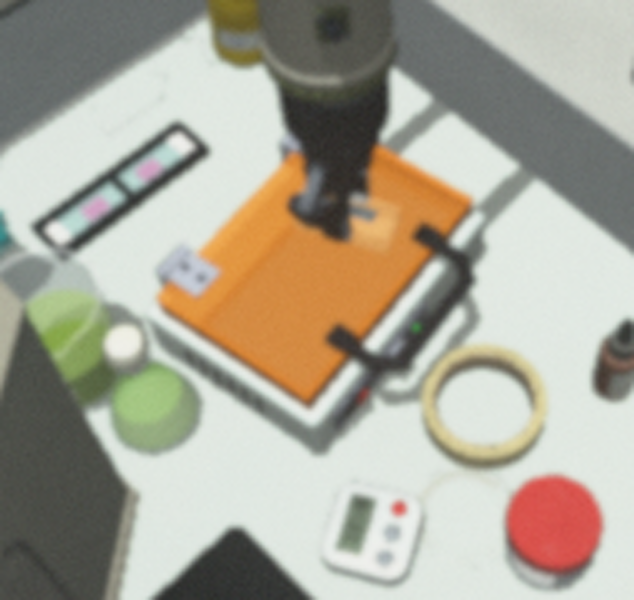

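```bash
python3 -m crank '[[0,0,-0.5,0,2.5],[0,0,-1.5,0,2.5],[0,0,-3,0,2.5],[0,0,-5,0,2.5],[0,0,-5,0,2.5],[0,0,-5,0,2.5]]'
python3 - <<'E'
from h import *
p,d=save("scene","s2"); cv2.imwrite("pics/s2c.png",cv2.resize(p[120:300,130:320,::-1],(634,600),interpolation=cv2.INTER_CUBIC))
to(635,75,220,86)
E
```

```text
time: 3.85
tool_pos: [544.2, -219.8, 170.3]
tcp_rot: [179.9, 0.0, 86.2]
ft_force: [0.8, -0.2, -1.1]
finger_gap: 31.6
grip_force: 28.0
t 3.9 from [ 543.6 -219.5  169.2] cm [30.    7.15 -5.08] turn 0.003
```

View pics/s2c.png

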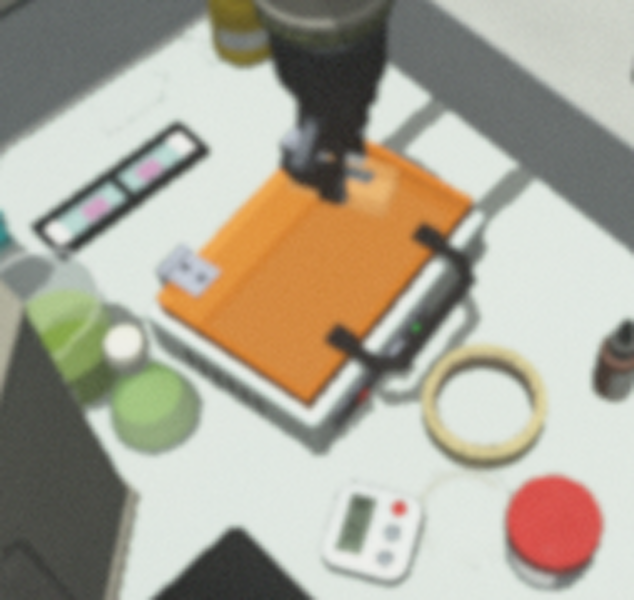

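The view shows the label raised with the fingers (at (365,185) now), so the box is held.

```bash
python3 -m crank '[[4,1,-3,0,2.5],[8,2,-4,0,2.5],[12,3,-4,0,2.5],[16,4,-4,0,2.5],[20,5,-4,0,2.5],[24,6,-4,0,2.5],[28,6.8,-4,0,2.5],[30,7.1,-4,0,2.5],[30,7.1,-4,0,2.5],[30,7.1,-2,0,2.5],[30,7.1,2,0,2.5],[30,7.1,6,0,2.5],[30,7.1,9,0,2.5],[30,7.1,11,0,2.5],[30,7.1,12,0,2.5],[30,7.1,12,0,2.5],[30,7.1,12,0,2.5]]'
python3 - <<'E'
from h import *
to(635,75,33,86); print(sense()['ft_force'],sense()['finger_gap'])
E
```

```text
time: 5.6
tool_pos: [635.1, 74.7, 50.2]
tcp_rot: [179.9, 0.0, 86.1]
ft_force: [0.0, -1.2, -0.1]
finger_gap: 31.9
grip_force: 28.0
t 5.6 from [635.1  74.7  50.2] cm [ 0.03 -0.01  1.72] turn 0.002
[ 0.01295703 -1.21005186 -0.10269547] 31.940566944824596
```

```bash
python3 -m crank '[[0,0,1,0,2.5],[0,0,1.4,0,2.5],[0,0,1.6,0,2.5],[0,0,1.75,0,2.5],[0,0,1.85,0,2.5],[0,0,1.85,0,2.5]]'
python3 -c "
from h import *
to(635,75,33,86)"
```

```text
time: 6.2
tool_pos: [634.5, 75.1, 32.5]
tcp_rot: [-180.0, 0.0, 86.2]
ft_force: [-8.4, -0.3, 13.2]
finger_gap: 31.4
grip_force: 29.4
t 6.2 from [634.5  75.1  32.5] cm [-0.01  0.05 -0.05] turn 0.003
```

Contact; release, rise and look.

```bash
python3 -m crank '[[0,0,-0.05,0,4],[0,0,-0.1,0,5],[0,0,-0.1,0,6],[0,0,-0.1,0,6],[0,0,-2,0,6],[0,0,-6,0,6],[0,0,-11,0,6],[0,0,-16,0,6],[0,0,-18,0,6]]'
python3 - <<'E'
from h import *
p,d=save("top","t3"); d=np.median([snapshot("top")[1] for _ in range(3)],0); P=cloud("top",d)
p2,d2=save("scene","s3"); P2=cloud("scene",d2)
print(sense()['tool_pos'])
# box cloud, scene view
for n,Q in(("top",P),("scene",P2)):
    m=(abs(Q[...,0]-635)<70)&(abs(Q[...,1]-75)<70)&(Q[...,2]>10)&(Q[...,2]<60); q=Q[m]; print(n,m.sum(), q.mean(0) if m.any() else 0, np.percentile(q[:,2],[5,50,95]) if m.any() else 0)
# bar by depth
s=P[...,0]*.943-P[...,1]*.332; f=P[...,0]*.332+P[...,1]*.943
m=(abs(s-613)<30)&(f>60)&(f<95)&(P[...,2]>65)&(P[...,2]<110); print("bar",m.sum(),f[m].mean(),np.median(P[m],0))
k=p.max(2)<110
m=(abs(s-613)<60)&(f>55)&(f<100)&k&(P[...,2]>65); print("bar dark",m.sum(),s[m].min(),s[m].max(),f[m].min(),f[m].max(),f[m].mean())
big=np.hstack([cv2.resize(p[130:230,190:300,::-1],(400,364)),cv2.resize(p2[150:300,200:340,::-1],(340,364))]); cv2.imwrite("pics/c3.png",big)
E
```

```text
time: 7.1
tool_pos: [637.0, 75.2, 217.7]
tcp_rot: [179.5, -0.1, 86.2]
ft_force: [1.6, -0.6, 1.3]
finger_gap: 59.9
grip_force: 0.0
[633.87286572  75.04625554 209.34540073]
top 246 [630.89289044  74.13491091  23.98724874] [19.23581789 23.14582708 27.53150397]
scene 513 [632.79097474  65.39908943  24.05829096] [14.00748578 22.72557289 47.09486264]
bar 73 78.77373659771654 [ 603.1868135  -128.59540587   88.94947465]
bar dark 143 553.7332424071719 671.7496086039166 55.710474536501806 84.5954452524556 74.10569434782246
```

View pics/c3.png

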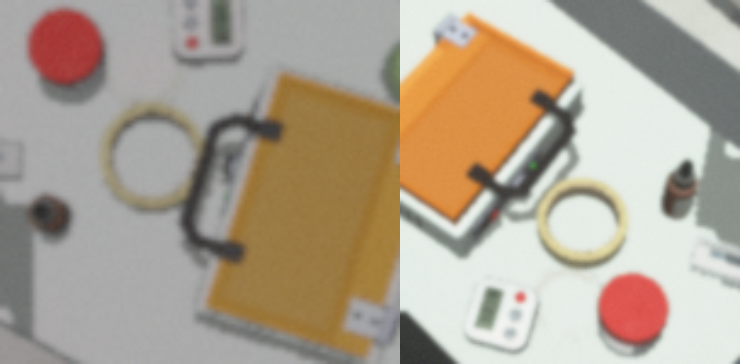

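The pictures show the box lying flat by the dropper, the bystanders unmoved, and the bar at (200,190) in the top crop.

```bash
python3 -c "
from h import *
to(604,-130,170,160.6)"
```

```text
t 7.35 from [633.9  75.  209.3] cm [-20.66  -1.61   3.93] turn -1.299
```

```bash
python3 -m crank '[[-2,-0.2,0,-0.13,2.6],[-5,-0.5,0,-0.26,2.6],[-8,-0.8,0,-0.39,2.6],[-11,-1,0,-0.52,2.6],[-14,-1.2,0,-0.65,2.6],[-17,-1.4,0,-0.78,2.6],[-19,-1.5,0,-0.91,2.6],[-20.6,-1.6,1,-1.04,2.6],[-20.6,-1.6,2,-1.17,2.6],[-20.6,-1.6,4,-1.3,2.6],[-20.6,-1.6,4,-1.3,2.6],[-20.6,-1.6,4,-1.3,2.6]]'
python3 -c "
from h import *
to(604,-130,90,160.6)"
```

```text
time: 8.55
tool_pos: [603.5, -129.0, 168.7]
tcp_rot: [-180.0, -0.2, 160.4]
ft_force: [1.1, -0.4, -0.1]
finger_gap: 25.7
grip_force: 0.0
t 8.55 from [ 603.5 -129.   168.7] cm [-0.08 -0.08  7.87] turn -0.003
```

```bash
python3 -m crank '[[0,-0.1,3,0,2.6],[0,-0.1,5.5,0,2.6],[0,-0.1,7,0,2.6],[0,-0.1,7.8,0,2.6],[0,-0.1,7.8,0,2.6]]'
python3 -m crank '[[0,0,0,0,0.8],[0,0,0,0,0.8],[0,0,0,0,0.8],[0,0,0,0,0.8]]' 20
python3 -c "
from h import *
to(604,-130,90,160.6)"
```

```text
time: 9.05
tool_pos: [604.0, -130.1, 92.1]
tcp_rot: [-180.0, -0.1, 160.6]
ft_force: [0.5, 0.3, -0.2]
finger_gap: 26.0
grip_force: 0.0
time: 9.45
tool_pos: [605.1, -131.0, 94.1]
tcp_rot: [-180.0, 0.1, 160.6]
ft_force: [-3.3, -4.3, 3.6]
finger_gap: 11.0
grip_force: 22.8
t 9.45 from [ 605.1 -131.    94.1] cm [0.13 0.06 0.41] turn 0.0
```

```bash
python3 -c "
import numpy as np
for t in np.r_[np.arange(0.1,1.75,0.1),1.75,1.8,1.83]:
    p=t-.0207; print(round(t,2),round(19.3*(np.cos(p)-1),1),round(-19.3*(np.sin(p)+.0207),1))"
```

```text
0.1 -0.1 -1.9
0.2 -0.3 -3.8
0.3 -0.7 -5.7
0.4 -1.4 -7.5
0.5 -2.2 -9.3
0.6 -3.1 -11.0
0.7 -4.3 -12.5
0.8 -5.6 -14.0
0.9 -7.0 -15.3
1.0 -8.5 -16.4
1.1 -10.2 -17.4
1.2 -11.9 -18.2
1.3 -13.8 -18.9
1.4 -15.6 -19.3
1.5 -17.5 -19.6
1.6 -19.5 -19.7
1.7 -21.4 -19.6
1.75 -22.3 -19.5
1.8 -23.3 -19.3
1.83 -23.9 -19.2
```

```bash
python3 -m crank '[[0,-0.05,-0.9,0,0.8],[0,-0.1,-1.9,0,0.8],[0,-0.3,-3.8,0,0.8],[0,-0.7,-5.7,0,0.8],[0,-1.4,-7.5,0,0.8],[0,-2.2,-9.3,0,0.8],[0,-3.1,-11,0,0.8],[0,-3.1,-11,0,0.8]]' 20
```

```text
time: 10.25
tool_pos: [594.3, -160.5, 205.9]
tcp_rot: [180.0, 0.1, 160.6]
ft_force: [0.3, 2.4, -1.2]
finger_gap: 11.0
grip_force: 21.5
```

```bash
python3 -m crank '[[0,-1.2,-1.5,0,0.8],[0,-2.5,-3,0,0.8],[0,-3.9,-4.3,0,0.8],[0,-5.4,-5.4,0,0.8],[0,-7.1,-6.4,0,0.8],[0,-8.8,-7.2,0,0.8],[0,-10.7,-7.9,0,0.8],[0,-12.5,-8.3,0,0.8],[0,-14.4,-8.6,0,0.8],[0,-16.4,-8.7,0,0.8],[0,-18.3,-8.6,0,0.8],[0,-19.2,-8.5,0,0.8],[0,-20.2,-8.3,0,0.8],[0,-20.2,-8.3,0,0.8],[0,-20.2,-8.3,0,0.8]]' 20
python3 - <<'E'
from h import *
p,d=save("scene","s4")
E
```

```text
time: 11.75
tool_pos: [527.5, -350.9, 286.2]
tcp_rot: [-180.0, 0.1, 160.6]
ft_force: [4.2, -1.8, 4.7]
finger_gap: 11.4
grip_force: 23.4
```

View pics/s4.png

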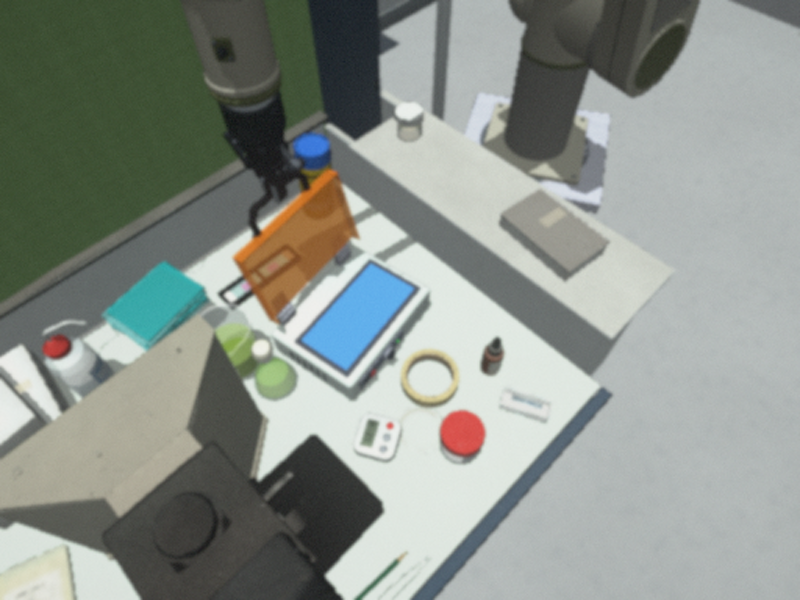

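The cover stands open behind the blue window (window corners about (370,262), (418,292), (348,372), (298,338)), held at the bar. Release and rise.

```bash
python3 -m crank '[[0,0,0,0,1.6],[0,0,0,0,2.6],[0,0,0,0,3.2],[0,0,-1,0,3.4],[0,0,-4,0,3.4],[0,0,-7,0,3.4],[0,0,-8,0,5],[0,0,-8,0,5],[0,0,-8,0,6.5],[0,0,-8,0,6.5]]'
python3 - <<'E'
from h import *
p,d=save("top","t5"); d=np.median([snapshot("top")[1] for _ in range(3)],0); P=cloud("top",d)
h=cv2.cvtColor(p,cv2.COLOR_RGB2HSV)
m=((h[...,0]>95)&(h[...,0]<125)&(h[...,1]>110)).astype(np.uint8); m[:,:235]=0;m[:,310:]=0;m[:140]=0;m[240:]=0
c=max(cv2.findContours(m,0,2)[0],key=cv2.contourArea); w=np.array([ray("top",*q[0],66.5)[:2] for q in c],np.float32)
r=cv2.minAreaRect(w); print("win",r,cv2.boxPoints(r).round(0).tolist(), np.median(P[m>0][:,2]))
yy,xx=np.nonzero(m); print("mean",ray("top",xx.mean(),yy.mean(),66.5))
k=p.max(2)<110; q=(abs(P[...,0]-509)<110)&(abs(P[...,1]+445)<90)&(P[...,2]<60)&k
n,l,s,_=cv2.connectedComponentsWithStats(q.astype(np.uint8)); i=1+np.argmax(s[1:,4]); print("carrier",s[i],cv2.minAreaRect(P[l==i][:,:2].astype(np.float32)))
# bar
b=(P[...,2]>235)&(P[...,2]<290)&(abs(P[...,0]-525)<80)&(abs(P[...,1]+360)<60)&k; print("bar",b.sum(),np.median(P[b],0) if b.any() else 0)
cv2.imwrite("pics/t5c.png",cv2.resize(p[140:250,230:370,::-1],(764,600),interpolation=cv2.INTER_CUBIC))
to(509,-445,300,151)
E
```

```text
time: 12.8
tool_pos: [526.8, -349.8, 363.7]
tcp_rot: [179.9, -0.2, 160.6]
ft_force: [0.5, 0.5, -0.7]
finger_gap: 65.4
grip_force: 0.0
win ((572.8176879882812, -223.22305297851562), (91.41546630859375, 188.52598571777344), 69.8866195678711) [[469.0, -234.0], [646.0, -299.0], [677.0, -213.0], [500.0, -148.0]] 66.9448829690882
mean [ 572.07447517 -223.02669593   66.5       ]
carrier [315 212  30  28 248] ((448.6650695800781, -396.5506591796875), (62.96849060058594, 122.9572525024414), 42.442665100097656)
bar 69 [ 481.09051728 -339.71496664  276.77192905]
t 13.0 from [ 527.  -350.   364.6] cm [-1.45 -9.56  6.46] turn 0.168
```

View pics/t5c.png

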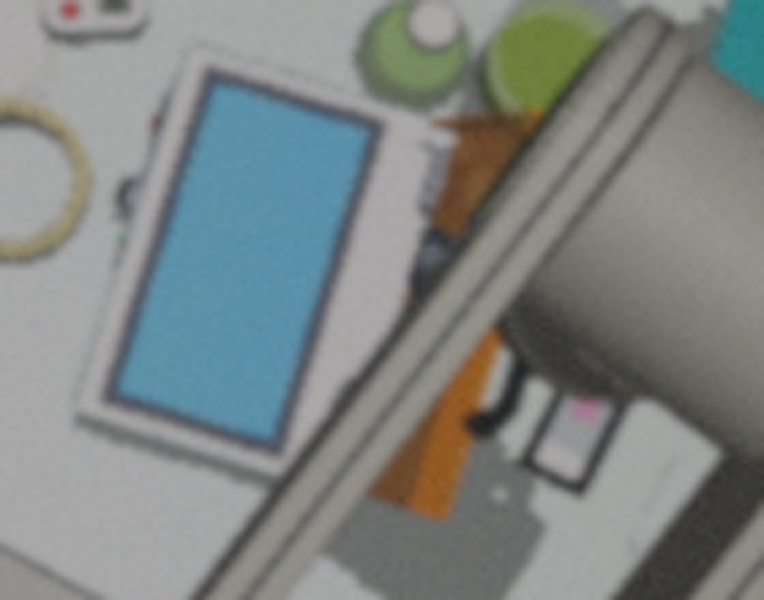

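The top view shows the cover standing free, window corners at (207,70), (380,127), (283,450), (107,400), and the carrier unmoved at (575,440). I check how high the forearm sits before going down behind the cover.

```bash
python3 - <<'E'
from h import *
s=sense(); print(s['joint_pos'].round(2),s['tool_pos'].round(1))
d=np.load("pics/t5.npy"); P=cloud("top",d).reshape(-1,3); P=np.vstack([P,cloud("scene",np.load("pics/s4.npy")).reshape(-1,3)*0])
a=np.radians(s['joint_pos'][0]); tp=s['tool_pos']; a=np.arctan2(tp[1],tp[0])
r=P[:,0]*np.cos(a)+P[:,1]*np.sin(a); l=-P[:,0]*np.sin(a)+P[:,1]*np.cos(a)
for r0 in range(100,760,40):
    m=(abs(r-r0)<20)&(P[:,2]>380)&(abs(l)<250)
    if m.sum()>3: print(r0,m.sum(),"z",np.percentile(P[m,2],[2,50,98]).round(),"lat",np.percentile(l[m],[2,98]).round())
E
```

```text
[ -38.23   11.73   69.05   -0.     99.33 -108.88] [ 527.  -350.   364.6]
100 508 z [384. 459. 523.] lat [122. 191.]
140 974 z [523. 615. 703.] lat [124. 190.]
180 16 z [656. 677. 704.] lat [ 99. 101.]
220 422 z [657. 723. 728.] lat [55. 99.]
260 1393 z [688. 726. 728.] lat [-4. 95.]
300 2140 z [522. 725. 728.] lat [-147.   90.]
340 2889 z [412. 721. 728.] lat [-146.   85.]
380 4543 z [403. 697. 753.] lat [-235.   76.]
420 3697 z [411. 711. 746.] lat [-234.   79.]
460 4303 z [414. 707. 841.] lat [-232.   78.]
500 5548 z [ 423.  757. 1398.] lat [-230.  111.]
540 4310 z [416. 739. 871.] lat [-227.   71.]
580 4613 z [418. 729. 837.] lat [-225.   68.]
620 4817 z [419. 748. 805.] lat [-222.   67.]
660 3607 z [410. 734. 776.] lat [-220.   63.]
700 1746 z [395. 627. 750.] lat [-217. -214.]
740 1447 z [393. 600. 721.] lat [-215. -211.]
```

```bash
python3 -m crank '[[-0.5,-3.5,0,0.08,6.2],[-1,-7,0,0.16,6.2],[-1.4,-9.6,0,0.168,6.2],[-1.4,-9.6,3,0.168,6.2],[-1.4,-9.6,7,0.168,6.2],[-1.4,-9.6,11,0.168,6.2],[-1.4,-9.6,15,0.168,6.2],[-1.4,-9.6,19,0.168,6.2],[-1.4,-9.6,22,0.168,6.2],[-1.4,-9.6,24,0.168,6.2],[-1.4,-9.6,24,0.168,6.2],[-1.4,-9.6,24,0.168,6.2]]'
python3 - <<'E'
from h import *
to(508,-445.5,24,151); s=sense(); print(s['joint_pos'].round(1))
p,d=save("scene","s6")
a=p[60:240,110:350,::-1]; cv2.imwrite("pics/s6c.png",cv2.resize(a,(800,600),interpolation=cv2.INTER_CUBIC))
P=cloud("scene",d); tp=s['tool_pos']; a=np.arctan2(tp[1],tp[0])
r=P[...,0]*np.cos(a)+P[...,1]*np.sin(a); l=-P[...,0]*np.sin(a)+P[...,1]*np.cos(a)
for r0 in range(500,700,20):
    m=(abs(r-r0)<10)&(abs(l)<90)&(P[...,2]>290)
    if m.sum()>3: print(r0,m.sum(),"z",np.percentile(P[m][:,2],[2,50,98]).round(),"lat",np.percentile(l[m],[2,98]).round())
E
```

```text
time: 14.2
tool_pos: [508.5, -445.2, 125.8]
tcp_rot: [180.0, -0.0, 151.0]
ft_force: [2.1, -0.8, 1.5]
finger_gap: 61.7
grip_force: 0.0
t 14.2 from [ 508.5 -445.2  125.8] cm [ 0.03 -0.05 10.18] turn 0.0
[ -45.5   23.9   79.3    0.    76.8 -106.6]
500 240 z [466. 489. 510.] lat [76. 81.]
520 296 z [462. 490. 516.] lat [75. 79.]
540 362 z [457. 490. 520.] lat [73. 77.]
560 439 z [452. 492. 526.] lat [71. 76.]
580 504 z [447. 493. 531.] lat [70. 74.]
600 609 z [443. 491. 536.] lat [-40.  73.]
620 739 z [438. 491. 534.] lat [-43.  71.]
640 902 z [308. 485. 530.] lat [-42.  70.]
660 1200 z [300. 470. 526.] lat [-20.  70.]
680 1372 z [301. 470. 521.] lat [-29.  69.]
```

View pics/s6c.png

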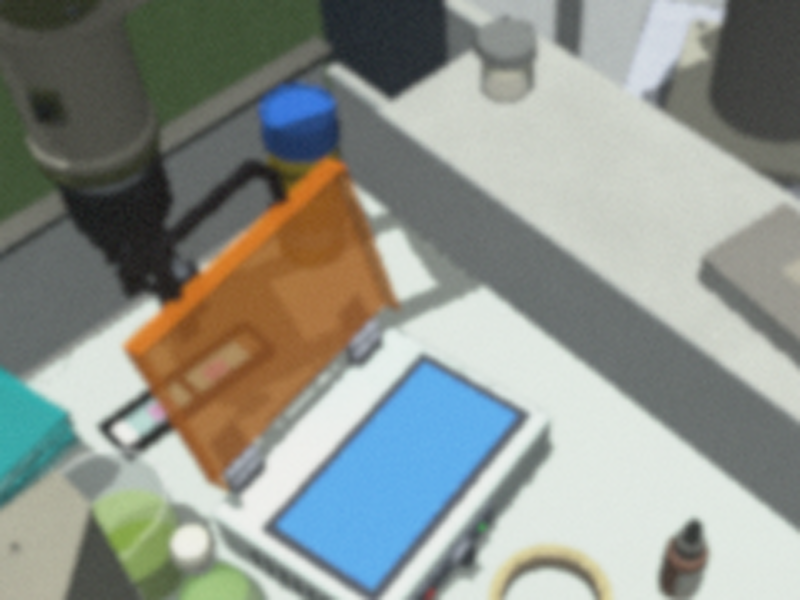

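The view shows the forearm well above the bar (220,200), with the fingers above the carrier behind the cover. Descend.

```bash
python3 -m crank '[[0,0,3,0,6.2],[0,0,6,0,6.2],[0,0,8.5,0,6.2],[0,0,9.7,0,6.2],[0,0,10.1,0,6.2],[0,0,10.1,0,6.2]]'
python3 -m crank '[[0,0,0,0,5],[0,0,0,0,3.5],[0,0,0,0,3.5],[0,0,0,0,3.5],[0,0,0,0,3.5]]' 30
```

```text
time: 14.85
tool_pos: [509.2, -446.0, 26.0]
tcp_rot: [-180.0, 0.1, 151.0]
ft_force: [-0.6, -0.0, 0.1]
finger_gap: 62.0
grip_force: 0.0
time: 15.35
tool_pos: [509.8, -446.6, 27.3]
tcp_rot: [-179.9, 0.2, 151.0]
ft_force: [-1.1, 0.1, 5.9]
finger_gap: 42.9
grip_force: 31.3
```

```bash
python3 -m crank '[[0,0,-1,0,3.5],[0,0,-3,0,3.5],[0,0,-7,0,3.5],[0,0,-11,0,3.5],[0,0,-15,0,3.5],[0,0,-19,0,3.5],[0,0,-23,0,3.5],[0,0,-27,0,3.5],[0,0,-31,0,3.5],[0,0,-32.5,0,3.5],[0,0,-32.5,0,3.5],[0,0,-32.5,0,3.5]]'
python3 -c "
from h import *
to(572.5,-223,345,160.1);print(sense()['joint_pos'])"
```

```text
time: 16.55
tool_pos: [508.4, -445.1, 348.2]
tcp_rot: [180.0, -0.1, 151.0]
ft_force: [1.1, -1.1, -1.2]
finger_gap: 42.9
grip_force: 30.9
t 16.55 from [ 508.4 -445.1  348.2] cm [ 5.15 22.54  0.32] turn -0.158
[-4.55500908e+01  1.86515768e+01  6.26125581e+01 -1.17752534e-04
  9.88378100e+01 -1.06569832e+02]
```

```bash
python3 -m crank '[[0.5,2,0,0,3.5],[1.2,5,0,-0.03,3.5],[1.9,8.5,0,-0.06,3.5],[2.7,12,0,-0.09,3.5],[3.5,15.5,0,-0.12,3.5],[4.3,19,0,-0.15,3.5],[4.9,21.5,0,-0.158,3.5],[5.1,22.5,0,-0.158,3.5],[5.1,22.5,2,-0.158,3.5],[5.1,22.5,6,-0.158,3.5],[5.1,22.5,10,-0.158,3.5],[5.1,22.5,14,-0.158,3.5],[5.1,22.5,17,-0.158,3.5],[5.1,22.5,18,-0.158,3.5],[5.1,22.5,18,-0.158,3.5],[5.1,22.5,18,-0.158,3.5]]'
python3 - <<'E'
from h import *
to(572.5,-223,100,160.1)
p,d=save("scene","s7"); q,e=save("top","t7")
for n,dd in (("scene",d),("top",e)):
    P=cloud(n,dd); im=p if n=="scene" else q
    s=P[...,0]*.940-P[...,1]*.342; f=P[...,0]*.342+P[...,1]*.940
    m=(P[...,2]>130)&(P[...,2]<165)&(abs(s-614)<120)&(abs(f+14)<70)
    if m.sum()>5:
        print(n,m.sum(),"s",np.percentile(s[m],[0,2,98,100]).round(),"f",np.percentile(f[m],[2,50,98]).round(),"z",np.percentile(P[m][:,2],[5,50,95]))
        for lo,hi in((-120,-40),(40,120)):
            k=m&(s-614>lo)&(s-614<hi)
            if k.any(): print("  part",k.sum(),s[k].mean(),f[k].mean(),P[k][:,2].mean())
b=np.array([572.5,-223]); print("win s,f",b@[.94,-.342],b@[.342,.94])
E
```

```text
time: 18.15
tool_pos: [573.4, -224.4, 170.9]
tcp_rot: [-180.0, 0.1, 160.1]
ft_force: [0.3, -0.1, -0.3]
finger_gap: 42.7
grip_force: 30.9
t 18.15 from [ 573.4 -224.4  170.9] cm [0.13 0.1  7.09] turn -0.001
scene 800 s [536. 539. 699. 700.] f [-37. -17.   9.] z [147.87227215 152.37461207 159.65210185]
  part 85 541.8396060990741 -12.728859768919422 154.53186829158446
  part 369 678.2910455508468 -13.96174935957213 153.1279175421321
top 244 s [533. 534. 581. 583.] f [-34. -13.   8.] z [147.85704017 153.77194018 161.67918537]
  part 207 553.1919170347832 -13.298184643571258 154.54959415234205
win s,f 614.4159999999999 -13.824999999999973
```

```bash
python3 -m crank '[[0.3,0.1,2,0,3.5],[0.3,0.1,4.5,0,3.5],[0.3,0.1,6.3,0,3.5],[0.3,0.1,7,0,3.5],[0.3,0.1,7.3,0,3.5],[0.3,0.1,7.3,0,3.5]]'
python3 -m crank '[[0,0,0.1,0,3.5],[0,0,0.2,0,3.5],[0,0,0.3,0,3.5],[0,0,0.3,0,3.5]]'
```

```text
time: 18.85
tool_pos: [571.3, -222.2, 98.0]
tcp_rot: [-180.0, 0.1, 160.1]
ft_force: [0.3, 0.5, -0.4]
finger_gap: 43.2
grip_force: 30.9
time: 19.25
tool_pos: [570.6, -221.9, 93.9]
tcp_rot: [-180.0, 0.0, 160.1]
ft_force: [-0.2, -0.4, -0.6]
finger_gap: 42.9
grip_force: 30.9
```

```bash
python3 -m crank '[[0,0,0.1,0,3.5],[0,0,0.2,0,3.5],[0,0,0.2,0,3.5]]'
```

```text
time: 19.55
tool_pos: [570.7, -221.9, 93.7]
tcp_rot: [-180.0, 0.0, 160.1]
ft_force: [-7.5, 3.8, 14.0]
finger_gap: 43.3
grip_force: 32.3
```

```bash
python3 -m crank '[[0,0,0.0,0,4.6],[0,0,-0.1,0,5.2],[0,0,-0.1,0,6],[0,0,-0.1,0,6],[0,0,-2,0,6],[0,0,-6,0,6],[0,0,-11,0,6],[0,0,-16,0,6],[0,0,-21,0,6],[0,0,-25,0,6],[0,0,-27,0,6],[0,0,-27,0,6]]'
python3 - <<'E'
from h import *
d=np.load("pics/t5.npy")
p,d=save("scene","s8"); P=cloud("scene",d)
s=P[...,0]*.940-P[...,1]*.342; f=P[...,0]*.342+P[...,1]*.940
h=cv2.cvtColor(p,cv2.COLOR_RGB2HSV); blue=(h[...,0]>95)&(h[...,0]<125)&(h[...,1]>110)&(abs(s-614)<110)&(abs(f+14)<60)
print("blue s",np.percentile(s[blue],[1,99]),"f",np.percentile(f[blue],[1,99]))
m=(P[...,2]>73)&(P[...,2]<90)&(abs(s-614)<105)&(abs(f+14)<50)
q=np.stack([s[m],f[m]],-1).astype(np.float32); print("carrier s,f",m.sum(),np.percentile(q,[1,99],0),cv2.minAreaRect(q),np.median(P[m][:,2]))
k=(p.max(2)<90)&(P[...,2]>240)&(P[...,2]<300)&(abs(s-614)<60)&(f<-120)&(f>-220)
print("bar",k.sum(),np.median(s[k]),np.median(f[k]),np.percentile(f[k],[2,98]),np.percentile(P[k][:,2],[5,50,95]))
o=(h[...,0]>5)&(h[...,0]<24)&(h[...,1]>150)&(abs(s-614)<110)&(f<-90)&(f>-220)&(P[...,2]>90)&(P[...,2]<260)
c=np.polyfit(P[o][:,2],f[o],1); print("cover tilt from vertical",np.arctan(c[0]),o.sum())
to(528,-352,364,160.1); cv2.imwrite("pics/s8c.png",cv2.resize(p[60:240,110:350,::-1],(800,600),interpolation=cv2.INTER_CUBIC))
E
```

```text
time: 20.75
tool_pos: [571.8, -222.5, 366.7]
tcp_rot: [-180.0, 0.4, 160.1]
ft_force: [-0.1, -0.1, -0.5]
finger_gap: 59.6
grip_force: 0.0
blue s [522.6329019  711.06269932] f [-66.269091    33.05004303]
carrier s,f 745 [[533.49938721 -34.95031052]
 [696.17112793   8.92608627]] ((613.9517211914062, -13.529226303100586), (46.46714782714844, 165.57969665527344), 89.73261260986328) 78.4208532888436
bar 315 616.9929320780627 -154.31179978806324 [-161.85984056 -146.71471469] [249.37667245 276.80656621 281.42585062]
cover tilt from vertical -0.21698827889663813 3268
t 20.8 from [ 571.2 -222.2  363.6] cm [ -0.36 -13.68  -0.04] turn -0.0
```

View pics/s8c.png

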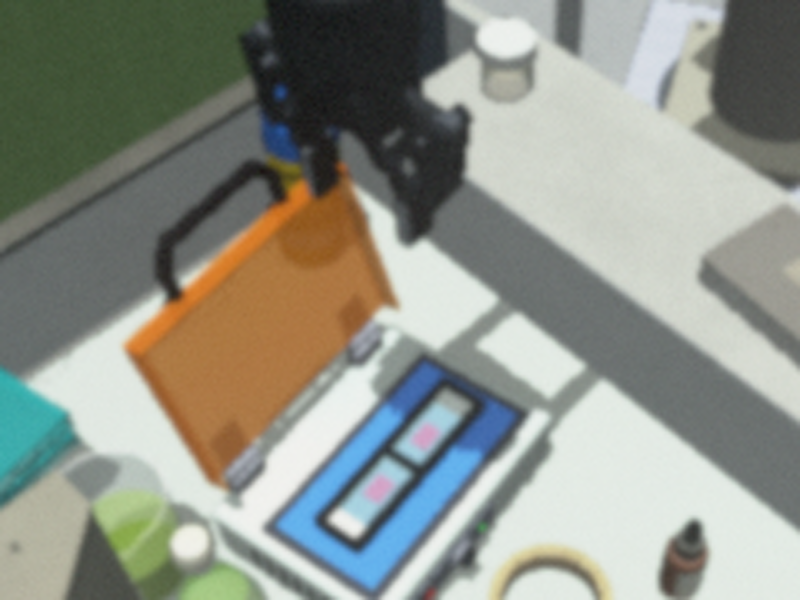

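The carrier lies lengthwise and centred on the window (400,465), with the cover open. Now return to the bar.

```bash
python3 -c "
from h import *
to(523.8,-358.2,364,160.1)"
python3 -m crank '[[-0.1,-3,0,0,4],[-0.2,-7,0,0,3],[-0.3,-11,0,0,3],[-0.4,-14.3,0,0,3],[-0.4,-14.3,0,0,3],[-0.4,-14.3,0,0,3]]'
python3 -c "
from h import *
to(523.8,-358.2,282,160.1)"
```

```text
t 20.8 from [ 571.2 -222.2  363.6] cm [ -0.18 -14.4   -0.04] turn -0.0
time: 21.4
tool_pos: [524.8, -358.0, 359.1]
tcp_rot: [179.9, -0.2, 160.0]
ft_force: [0.6, 1.2, -1.1]
finger_gap: 29.5
grip_force: 0.0
t 21.4 from [ 524.8 -358.   359.1] cm [ 0.08 -0.06  7.71] turn -0.002
```

```bash
python3 -m crank '[[0,0,3,0,3],[0,0,5.5,0,3],[0,0,7,0,3],[0,0,7.7,0,3],[0,0,7.7,0,3]]'
python3 -m crank '[[0,0,0,0,2],[0,0,0,0,0.8],[0,0,0,0,0.8],[0,0,0,0,0.8],[0,0,0,0,0.8]]' 20
python3 -c "
from h import *
import numpy as np
to(523.8,-358.2,282,160.1)
for t in [1.85]+[1.7-.1*i for i in range(17)]+[0.05,0]:
    p=t-.0207;q=1.85-.0207; print(round(t,2),round(19.3*(np.cos(p)-np.cos(q)),1),round(-19.3*(np.sin(p)-np.sin(q)),1))"
```

```text
time: 21.9
tool_pos: [525.5, -356.8, 283.6]
tcp_rot: [180.0, -0.1, 160.1]
ft_force: [0.9, -0.6, -1.0]
finger_gap: 29.6
grip_force: 0.0
time: 22.4
tool_pos: [526.0, -358.4, 286.5]
tcp_rot: [-179.9, 0.2, 160.1]
ft_force: [0.6, -2.7, 5.8]
finger_gap: 10.8
grip_force: 21.6
t 22.4 from [ 526.  -358.4  286.5] cm [ 0.22 -0.06  0.45] turn -0.001
1.85 0.0 -0.0
1.7 2.8 -0.5
1.6 4.8 -0.6
1.5 6.7 -0.6
1.4 8.6 -0.3
1.3 10.5 0.2
1.2 12.3 0.8
1.1 14.0 1.6
1.0 15.7 2.6
0.9 17.2 3.8
0.8 18.7 5.1
0.7 19.9 6.5
0.6 21.1 8.1
0.5 22.1 9.8
0.4 22.9 11.5
0.3 23.5 13.3
0.2 23.9 15.2
0.1 24.2 17.1
0.05 24.2 18.1
0 24.2 19.1
```

```bash
python3 -m crank '[[0,1.3,-0.3,0,0.8],[0,2.8,-0.5,0,0.8],[0,4.8,-0.6,0,0.8],[0,6.7,-0.6,0,0.8],[0,8.6,-0.3,0,0.8],[0,10.5,0.2,0,0.8],[0,12.3,0.8,0,0.8],[0,14,1.6,0,0.8],[0,15.7,2.6,0,0.8],[0,17.2,3.8,0,0.8],[0,18.7,5.1,0,0.8],[0,19.9,6.5,0,0.8],[0,21.1,8.1,0,0.8],[0,22.1,9.8,0,0.8],[0,22.5,10.6,0,0.8],[0,22.9,11.5,0,0.8],[0,22.9,11.5,0,0.8]]' 25
```

```text
time: 24.1
tool_pos: [602.5, -142.0, 167.5]
tcp_rot: [-180.0, -0.2, 160.1]
ft_force: [-6.9, -3.7, -2.8]
finger_gap: 10.5
grip_force: 24.5
```

```bash
python3 -m crank '[[0,0.3,0.9,0,0.8],[0,0.6,1.8,0,0.8],[0,0.8,2.7,0,0.8],[0,1,3.6,0,0.8],[0,1.1,4.5,0,0.8],[0,1.2,5.3,0,0.8],[0,1.3,6,0,0.8],[0,1.3,6.5,0,0.8],[0,1.3,6.9,0,0.8],[0,1.3,7.2,0,0.8],[0,1.3,7.2,0,0.8]]' 25
```

```text
time: 25.2
tool_pos: [607.2, -131.6, 99.9]
tcp_rot: [-179.9, -0.1, 160.0]
ft_force: [-17.7, -4.2, 13.9]
finger_gap: 10.8
grip_force: 26.0
```

```bash
python3 -m crank '[[0.15,0,0.1,0,0.8],[0.3,0,0.2,0,0.8],[0.3,0,0.3,0,0.8],[0.3,0,0.4,0,0.8],[0.3,0,0.4,0,0.8]]' 25
```

```text
time: 25.7
tool_pos: [607.1, -131.6, 99.7]
tcp_rot: [-179.9, 0.3, 160.0]
ft_force: [-17.2, -4.5, 28.7]
finger_gap: 10.1
grip_force: 27.5
```

```bash
python3 -m crank '[[0,0,-0.2,0,0.8],[0,0,-0.3,0,1.6],[0,0,-0.3,0,2.4],[0,0,-0.3,0,2.6],[0,0,-0.3,0,2.6],[0,0,-1.5,0,2.6],[0,0,-4,0,2.6],[0,0,-8,0,2.6],[0,0,-12,0,2.6],[0,0,-16,0,2.6],[0,0,-19,0,2.6],[0,0,-19,0,2.6],[0,0,-19,0,2.6]]'
python3 - <<'E'
from h import *
for n in("scene","top"):
    p,d=save(n,n+"9"); P=cloud(n,d); h=cv2.cvtColor(p,cv2.COLOR_RGB2HSV)
    s=P[...,0]*.940-P[...,1]*.342; f=P[...,0]*.342+P[...,1]*.940
    o=(h[...,0]>5)&(h[...,0]<24)&(h[...,1]>130)&(abs(s-614)<105)&(f<30)&(f>-90)&(P[...,2]<200)&(P[...,2]>60)
    c=np.polyfit(f[o],P[o][:,2],1); print(n,"slope",c[0],"z med",np.median(P[o][:,2]),o.sum())
    m=(P[...,2]<120)&(P[...,2]>40)&(p.max(2)<90)&(abs(s-614)<50)&(f>70)&(f<100); print("bar z",np.median(P[m][:,2]),m.sum())
    m=(abs(P[...,0]-635)<45)&(abs(P[...,1]-75)<45)&(P[...,2]>10); print("box z",np.median(P[m][:,2]),P[m].mean(0))
    if n=="top":
        for nm,x,y in [('timer',387,213),('jar',325,223),('drop',318,296),('flask',478,232),('beaker',518,240),('can',526,428)]:
            i=(int(y*.64),int(x*.64)); print(nm,P[i].round())
E
```

```text
time: 27.0
tool_pos: [605.8, -129.2, 285.5]
tcp_rot: [180.0, 0.2, 160.1]
ft_force: [0.2, -0.2, -1.1]
finger_gap: 25.7
grip_force: 0.0
scene slope -0.0006302387965812818 z med 88.26100002301396 2939
bar z 89.23263850127564 159
box z 22.799921805028646 [638.71353316  73.48238206  22.04360205]
top slope -9.430225811642345e-05 z med 88.27630941669527 2102
bar z 89.38009691860582 39
box z 22.805100303763524 [634.54839134  97.84221891  22.70723265]
timer [ 627. -162.  659.]
jar [616. -95. 674.]
drop [573.   3.  77.]
flask [ 688. -320.  112.]
beaker [ 678. -409.   55.]
can [ 310. -393.  159.]
```

The cover reads level at 88 mm (slope about 0), the box is flat on the bench and the arm is clear.

```bash
python3 -c "
from bench import hand_in
print(hand_in())"
```

```text
the job is handed in; nothing more can be done
None
```

I finished the job and handed it in at about 27 s, but hand-in gave no verdict: the slide box lies flat on the bench, the carrier is centred lengthwise on the window, the cover measures fully shut, the arm is clear, and every bystander I could check is where it was (the arm hid the timer and jar in the last top view, and I did not re-measure the tape).

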